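# Unload the tray of a nutating mixer held by a left-hand nut and stack it on its twin

### The arm

A 6-joint arm with a two-finger parallel gripper is mounted at the origin on a cart in front of the work surface, level with it; the furniture and walls round the work are solid. World frame = base frame: x ahead of the robot, y to its left, z up, the work surface at z = 0. Lengths are in m, angles in degrees, forces in N, time in s.
With the tool pointing down it reaches from about 0.35 to 0.875 m from the base axis. Payload 4.2 kg.
Tool frame: the origin (TCP) lies between the finger pads; the fingertips stand 17 mm ahead of it and the grasp point (between the pads) lies 2 mm behind it; z points along the fingers, y is the line along which they close (so a half turn about z gives the same grasp; the last joint's range is limited). The gripper opens to 87 mm and grips with 3 to 60 N. Pads are 19 mm wide; open, the fingers measure 117 mm over their backs; the gripper's body (75 mm by 190 mm) begins 51 mm behind the grasp point.
Start: joints at [90.562, 22.042, 0.453, 0, -68.411, -14.817], TCP at [0.154, 0.606, 0.24] pointing down, gripper open.
Joint ranges: [-179.83, 179.83], [-69.29, 118.12], [-61.27, 80.66], [-181.25, 117.63], [-171.15, -9.14], [-177.46, 177.46]. Speed limits (degrees/s): [159.86, 159.86, 180, 180, 180, 180].

### API

Orientations are given as a 3x3 rotation matrix whose columns are the frame's x, y, z axes.
In Python, from station import sense, capture, r, masks_of gives the robot as it stands.
- The arm moves only by the tool apply_moves, never from a script. Its argument "steps" is a list that holds one entry, the list of rows, each a list of 7 numbers: the opening, from 0 (shut) to 1 (fully open), then the shift along the tool's x, y, z in mm, then the turn, a rotation vector about the tool's x, y, z in rad. A call has 1 to 12 rows; each row shifts and turns the commanded pose from where the row before left it, along the tool's axes as they then stand; what a row does not reach is not made up. A row lasts 1/8 s, in which the tool goes at most 62.5 mm and 10.7 degrees, less where a joint would pass 70% of its speed; a pose out of reach is approached as far as the arm can. A call with a gripper value outside its range is refused whole. The fingers move at their own pace and stop on an object; the grip force is fixed at half the most. Time passes only in rows, so rows that do not move let the fingers close. It gives the time, the measured TCP pose, the force and the opening at its end, in the units of the state.
- sense(): the state, without advancing time (a new reading comes with each control period).
- capture(name): name is "side" or "top" or "wrist"; returns a dict with "color" (420x560x3 uint8, red, green, blue), "vfov" (degrees; the focal length in pixels is half the picture's height over the tangent of half this angle, whatever the lens; pixels are square), "cx", "cy" (the principal point, pixels), "T" (4x4, takes a point from camera to world coordinates). Camera axes: x right, y down, z forward; pixel columns grow to the right and rows downward; lengths in m; the calibration is good to about 2 mm. A picture is of the moment at which its call begins. There is no depth.
- r.finish_job(): hands the job in, once; it reports no verdict.
Trained networks look in a picture, given as the dict that the camera call returned (one of the last four; its "shot" number tells which), for a name from the list of things; names that differ only in an ending like _2 or _b are one class to them, and where a whole thing is asked for, a point or a joint stands for the part that bears it (a point fixed in the world has none). Each returns a list of dicts, best first, with "confidence" (0 to 1); they miss things now and then, are a little off and sometimes report something else, mostly with a low value. They report only what shows in the picture. A call takes as long as a camera call.
- masks_of(picture, thing): "pixels" (420x560 bool, what is visible of it) and "box" ([left, top, width, height] in pixels, round what is visible of it).
The state is a dict: "time_s": time; "joints": joint angles; "joint_velocities": joint speeds; "effort": joint torques, N m; "tcp_pos": TCP position; "ee_rot": TCP orientation; "wrist_force": force on the tool from outside, world axes, zero at the start; "moment": the same for the moment, N m; "gripper_width": opening from 0.0 (shut) to 1.0 (fully open).
Only numpy, scipy, OpenCV 4.12 (cv2) and the standard library are available. Lean on these libraries where they do the work, as an engineer would, in place of code of your own. Each camera call takes 0.05 s, during which the arm holds its last target. There are 200 camera calls.

### The job

Unload the nutating mixer: its hex nut has a left-hand thread, so unscrew it by turning it clockwise (seen from above) until the line engraved on it points to the line engraved on the tray's hub at the mixer's front, then lift it off and set it down on the worktop, open end down. Lift the tray off the leaning spindle and lower it onto the matching tray on the bench, squarely, so that its four corner feet sit fully home inside the corner lips below; lower both, do not drop them. Leave everything else on the worktop where it is.

Things in the scene. Friction and masses are not known exactly. Their poses are not given: they have to be found in the camera images.
- platform: mixer's fixed aluminium platform, 150 x 140 mm, on a round white base 160 mm wide; it leans 28 degrees. Origin: centre of its top face, where the tray's feet stand, about 120 mm above the worktop; z up along the spindle, -x to the mixer's front (downhill, towards the robot), y level. Lips 6 mm tall at its corners.
- spindle_tip (a point): tip of the steel spindle, 62 mm above the platform along its z; 18 mm thick, two lugs near the top reach 33 mm across (along the platform's x), bottom of lugs 52 mm above the platform. The tray is free once lifted 60 mm along the spindle.
- nut_centre (a point): steel hex nut with notched corners: 50 mm across flats, 58 across corners, 47.5 tall, 0.25 kg, open below, grip it anywhere from 24 mm above its lower end up. Point: on its axis, 23.5 mm above the lower end; z up its axis, x normal to a flat (flats every 60 degrees). At the start x is the platform's x and it is screwed down on the tray's hub.
- nut_mark (a point): outer end of the dark line engraved on the nut's top, 22 mm from the axis, over mid-flat. At the start 120 degrees short of the mixer's front. Clockwise from above it turns easily, rising 3 mm per rad, 2 to 4 mm of play; free to lift off at 105 to 130 degrees, a stop just beyond. Anticlockwise it is at its stop, and it cannot lift off before the mark.
- tray_centre (a point): grey stacking tray on the mixer, 150 (x) x 140 mm (y), 0.35 kg. Point: its centre, 21 mm above the underside of its feet, z up. Grip the central hub across y: 50 mm wide, 90 long, top at 42 mm above that underside, 40 mm bore for the spindle. Each side of the hub a finger opening through the floor, 41 (y) x 40 mm (x), open down to the platform. Floor 11, rim 22, corner lips 44 mm high; centre of mass near the point: grip low.
- hub_mark (a point): white-filled line engraved on top of the tray's hub, at its front (-x) end, 36 mm from the spindle axis: the nut's line must point to it.
- bench_tray_centre (a point): matching tray, loose on the worktop, same sizes, point and axes. Domed feet, 8 mm tall and 16 wide, stand on the corner posts (38 mm high) inside L-shaped lips with 2 mm play: the stacked tray is 38 mm higher, x axes parallel (either way round). Between it and the mixer, 0.45 to 0.55 m ahead of the robot, the worktop is clear.

How it is judged:
By the outcome, as a careful person would: the job done as asked, in the order asked, and still so for the second after the job is handed in, with the robot touching nothing.
It also fails if it takes over 72 s, if anything falls off the work surface, if the arm or the gripper's body presses on something with over 40 N, if the wrist force passes 120 N, or if a joint passes its speed limit or range.

## Working session

There is one attempt and no reset: what is moved stays moved. The work goes in short steps, Python scripts to look and compute and a tool call to move; the robot and the scene stay as the last step left them, time stands still between calls to the robot, and variables do not carry over. Pictures are saved under pics/ and viewed, on a budget of 10 in all, crops included, one or two more only if the job needs it, and the job is handed in when it is done.

Besides the shell and the picture viewer there is one more tool, called after "Emit:" in YAML: its name, and indented under it one key for each argument. apply_moves: Moves the arm, as the interface text tells. Its arguments: {"type":"object","properties":{"steps":{"type":"array","items":{"type":"array","items":{"type":"array","items":{"type":"number"}}}}},"required":["steps"]}

```bash
ls; mkdir -p pics; python3 - <<'E'
from station import sense, capture, r, masks_of
import cv2, numpy as np
s=sense(); print({k:np.round(v,3).tolist() for k,v in s.items()})
ims=[]
for n in ("side","top"):
    c=capture(n); print(n,c["vfov"],c["cx"],c["cy"],np.round(c["T"],4).tolist())
    cv2.imwrite(f"pics/{n}0.png",c["color"][:,:,::-1])
    for t in ("platform","spindle_tip","nut_centre","nut_mark","tray_centre","hub_mark","bench_tray_centre"):
        m=masks_of(c,t); print(n,t,[(round(d["confidence"],2),d["box"],int(d["pixels"].sum())) for d in m[:3]])
E
```

```text
pics
{'time_s': 0.0, 'joints': [90.562, 22.093, 0.38, -0.03, -68.412, -14.817], 'joint_velocities': [-0.127, -0.05, -0.004, 0.049, -0.015, 0.144], 'effort': [-0.001, -39.067, 18.74, 4.22, 0.011, -0.0], 'tcp_pos': [0.154, 0.605, 0.238], 'ee_rot': [[0.969, -0.246, -0.0], [-0.246, -0.969, -0.002], [0.0, 0.002, -1.0]], 'wrist_force': [-0.187, -0.495, 0.724], 'moment': [-0.012, -0.02, 0.017], 'gripper_width': 0.995}
side 49.62267595933884 276.68262803057115 208.61461673819684 [[0.9997, 0.022, -0.0115, 0.4571], [0.0232, -0.6644, 0.747, -0.8313], [0.0088, -0.747, -0.6647, 0.8402], [0.0, 0.0, 0.0, 1.0]]
side platform [(0.89, [257.7, 147.9, 52.0, 32.8], 362)]
side spindle_tip [(0.59, [255.7, 149.8, 49.4, 29.1], 309)]
side nut_centre [(0.88, [256.5, 120.1, 21.7, 24.1], 415)]
side nut_mark [(0.87, [253.9, 118.7, 23.4, 27.2], 459)]
side tray_centre [(0.66, [242.4, 114.9, 60.7, 59.2], 1608), (0.2, [256.6, 122.9, 21.3, 22.7], 400)]
side hub_mark [(0.77, [241.6, 111.2, 65.2, 65.5], 1731)]
side bench_tray_centre [(0.78, [242.3, 279.3, 82.1, 72.9], 3862), (0.71, [254.1, 151.8, 51.0, 25.5], 270)]
top 49.250408753012174 274.1016909569917 205.09149975318564 [[-0.0285, -0.9941, 0.1042, 0.3167], [-0.9995, 0.03, 0.0127, -0.027], [-0.0157, -0.1038, -0.9945, 1.1957], [0.0, 0.0, 0.0, 1.0]]
top platform [(0.71, [135.2, 166.8, 69.1, 51.6], 607)]
top spindle_tip [(0.74, [134.2, 170.3, 65.4, 51.3], 504)]
top nut_centre [(0.69, [156.4, 202.4, 27.7, 25.2], 577)]
top nut_mark [(0.55, [155.0, 202.5, 28.9, 28.7], 578)]
top tray_centre [(0.94, [130.5, 169.9, 80.4, 78.7], 3020)]
top hub_mark [(0.75, [132.2, 170.4, 74.8, 75.2], 2968)]
top bench_tray_centre [(0.57, [337.5, 157.4, 62.8, 68.5], 2733)]
```

```bash
python3 - <<'E'
import cv2, numpy as np
s=cv2.imread("pics/side0.png");t=cv2.imread("pics/top0.png")
a=cv2.resize(s[90:190,220:330],None,fx=3.6,fy=3.6,interpolation=cv2.INTER_CUBIC)[:300,:396]
b=cv2.resize(t[160:260,115:225],None,fx=3.6,fy=3.6,interpolation=cv2.INTER_CUBIC)[:300,:396]
c=cv2.resize(s,(400,300),interpolation=cv2.INTER_AREA);d=cv2.resize(t,(400,300),interpolation=cv2.INTER_AREA)
a=cv2.resize(a,(400,300));b=cv2.resize(b,(400,300))
cv2.imwrite("pics/c0.png",np.vstack([np.hstack([c,d]),np.hstack([a,b])]))
E
```

```text
(no output)
```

View pics/c0.png

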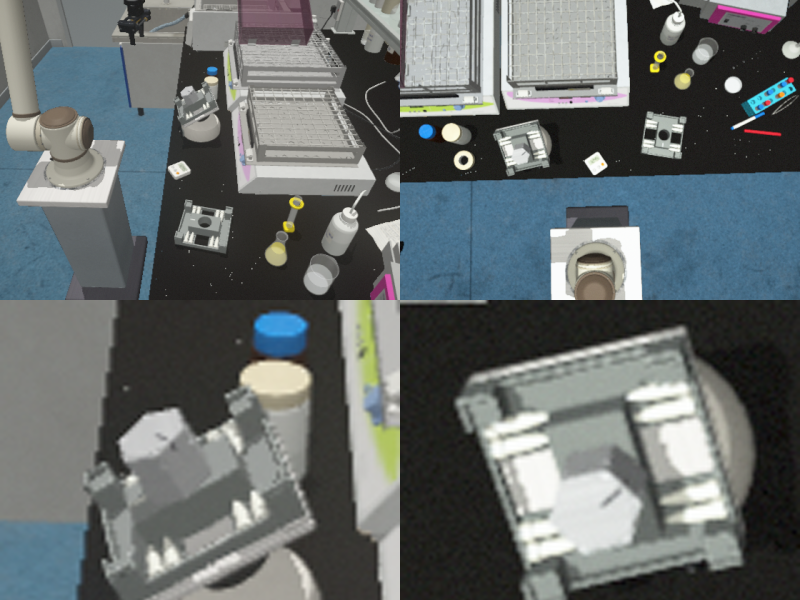

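```bash
cat > h.py <<'E'
import numpy as np, cv2
from station import sense, capture, r, masks_of
def foc(c): return 210/np.tan(np.radians(c["vfov"])/2)
def proj(c,P):
    P=np.atleast_2d(P); T=np.array(c["T"]); q=(P-T[:3,3])@T[:3,:3]
    return np.c_[c["cx"]+foc(c)*q[:,0]/q[:,2], c["cy"]+foc(c)*q[:,1]/q[:,2]]
def ray(c,uv):
    T=np.array(c["T"]); d=T[:3,:3]@np.array([(uv[0]-c["cx"])/foc(c),(uv[1]-c["cy"])/foc(c),1]); return T[:3,3],d/np.linalg.norm(d)
def at_z(c,uv,z):
    o,d=ray(c,uv); return o+d*(z-o[2])/d[2]
def tri(obs):
    A=np.zeros((3,3));b=np.zeros(3)
    for c,uv in obs:
        o,d=ray(c,uv);M=np.eye(3)-np.outer(d,d);A+=M;b+=M@o
    return np.linalg.solve(A,b)
def cen(m):
    v,u=np.nonzero(m["pixels"]);return u.mean()+.5,v.mean()+.5
E
python3 - <<'E'
from h import *
w=capture("wrist"); s=sense()
R=np.array(s["ee_rot"]);p=np.array(s["tcp_pos"]);T=np.array(w["T"])
print("wrist vfov",w["vfov"],"cam in tool",np.round(R.T@(T[:3,3]-p),4),"\n",np.round(R.T@T[:3,:3],3))
a=capture("side");b=capture("top")
for t in ("tray_centre","nut_centre","bench_tray_centre"):
    ma=masks_of(a,t)[0];mb=masks_of(b,t)[0]
    print(t,np.round(tri([(a,cen(ma)),(b,cen(mb))]),3))
E
```

```text
wrist vfov 68.07265542859929 cam in tool [ 0.0834 -0.0005 -0.1447] 
 [[-0.    -0.953 -0.303]
 [ 1.    -0.     0.   ]
 [-0.    -0.303  0.953]]Traceback (most recent call last):
  File "<stdin>", line 7, in <module>
IndexError: list index out of range
```

```bash
python3 - <<'E'
from h import *
a=capture("side");b=capture("top")
for t,al in (("tray_centre",["tray_centre","hub_mark"]),("nut_centre",["nut_centre","nut_mark"]),("bench_tray_centre",["bench_tray_centre"])):
    A=[m for x in al for m in masks_of(a,x)];B=[m for x in al for m in masks_of(b,x)]
    if A and B: print(t,np.round(tri([(a,cen(A[0])),(b,cen(B[0]))]),3),A[0]["box"],B[0]["box"])
    else: print(t,[m["box"] for m in A],[m["box"] for m in B])
E
```

```text
tray_centre [0.434 0.225 0.129] [242.4, 114.1, 61.6, 58.4] [129.4, 171.7, 82.0, 75.1]
nut_centre [0.408 0.219 0.176] [254.7, 119.4, 22.2, 25.1] [155.9, 201.9, 30.6, 27.8]
bench_tray_centre [ 0.471 -0.259  0.016] [243.3, 278.8, 81.3, 73.9] [338.4, 156.0, 60.5, 71.0]
```

```bash
cat >> h.py <<'E'
from scipy.spatial.transform import Rotation as Ro
def plat(yaw,lean=28):
    return (Ro.from_euler("z",yaw,degrees=True)*Ro.from_euler("y",-lean,degrees=True)).as_matrix()
def tool(P,ang):   # tool z = -P z, tool x at angle ang (deg) in P's xy
    a=np.radians(ang); x=P@[np.cos(a),np.sin(a),0]; z=-P[:,2]; return np.c_[x,np.cross(z,x),z]
def plan(p,R,n=None,s=None,p0=None,R0=None):
    s=sense(); 
    if p0 is None: p0=np.array(s["tcp_pos"]);R0=np.array(s["ee_rot"])
    w=Ro.from_matrix(R0.T@R).as_rotvec(); d=np.linalg.norm(p-p0)*1000
    n=n or int(max(np.ceil(d/55),np.ceil(np.degrees(np.linalg.norm(w))/10),1)); w=w/n
    S=sum(Ro.from_rotvec(k*w).as_matrix() for k in range(n))
    v=np.linalg.solve(S,R0.T@(p-p0))*1000
    print("rows",n,"v",np.round(v,1).tolist(),"w",np.round(w,4).tolist())
E
python3 - <<'E'
from h import *
P=plat(13); R=tool(P,-30)
plan(np.array([.408,.219,.176])+.14*P[:,2],R)
E
```

```text
rows 9 v [33.4, 36.7, -4.5] w [0.026, 0.0477, 0.0052]
```

Emit:
apply_moves:
  steps:
    - [[1,33.4,36.7,-4.5,0.026,0.0477,0.0052],[1,33.4,36.7,-4.5,0.026,0.0477,0.0052],[1,33.4,36.7,-4.5,0.026,0.0477,0.0052],[1,33.4,36.7,-4.5,0.026,0.0477,0.0052],[1,33.4,36.7,-4.5,0.026,0.0477,0.0052],[1,33.4,36.7,-4.5,0.026,0.0477,0.0052],[1,33.4,36.7,-4.5,0.026,0.0477,0.0052],[1,33.4,36.7,-4.5,0.026,0.0477,0.0052],[1,33.4,36.7,-4.5,0.026,0.0477,0.0052],[1,0,0,0,0,0,0],[1,0,0,0,0,0,0]]

```text
time_s: 3.02
tcp_pos: [0.3441, 0.2047, 0.3005]
ee_rot: [[0.857, -0.235, 0.458], [-0.316, -0.943, 0.107], [0.407, -0.236, -0.882]]
wrist_force: [0.0, -0.6, -0.7]
gripper_width: 1.002
```

```bash
python3 - <<'E'
from h import *
s=sense(); print(np.round(s["joints"],1),np.round(s["tcp_pos"],4),s["wrist_force"],s["time_s"])
print(np.round(np.array(s["ee_rot"]).T@tool(plat(13),-30),3))
c=capture("wrist"); cv2.imwrite("pics/w1.png",c["color"][:,:,::-1]); np.save("w1.npy",{k:c[k] for k in("vfov","cx","cy","T")},allow_pickle=True)
cv2.imwrite("pics/w1b.png",cv2.resize(c["color"][:,:,::-1],(800,600),interpolation=cv2.INTER_CUBIC))
for t in ("platform","spindle_tip","nut_centre","nut_mark","tray_centre","hub_mark"):
    print(t,[(round(m["confidence"],2),m["box"]) for m in masks_of(c,t)[:2]])
E
```

```text
[ 69.1 -17.2 -48.2  32.1 -47.2 -15.8] [0.3441 0.2047 0.3005] [ 0.01176452 -0.59208912 -0.65673476] 3.025
[[ 1.     0.001 -0.001]
 [-0.001  1.     0.001]
 [ 0.001 -0.001  1.   ]]
platform [(0.85, [221.3, 146.0, 120.6, 81.6])]
spindle_tip [(0.81, [222.7, 144.3, 116.8, 86.0])]
nut_centre [(0.91, [251.7, 173.7, 58.2, 67.6])]
nut_mark [(0.56, [252.4, 170.4, 58.1, 71.5])]
tray_centre [(0.77, [183.0, 93.4, 188.9, 189.1])]
hub_mark [(0.7, [182.8, 99.1, 186.7, 184.0])]
```

View pics/w1b.png

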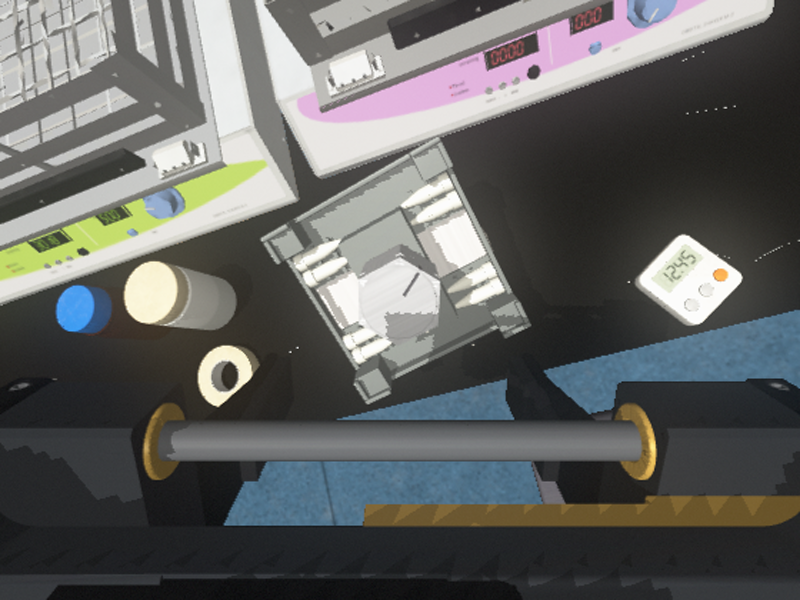

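```bash
cat >> h.py <<'E'
from scipy.optimize import minimize, least_squares
def box(z0=4,z1=44): return np.array([[sx*75,sy*70,z] for sx in(-1,1) for sy in(-1,1) for z in(z0,z1)])/1000
def hexa(z0,z1,c=29): return np.array([[c*np.cos(np.radians(30+60*k)),c*np.sin(np.radians(30+60*k)),z] for k in range(6) for z in(z0,z1)])/1000
def hullpx(c,P):
    m=np.zeros((420*4,560*4),np.uint8); h=cv2.convexHull((proj(c,P)*4).astype(np.float32)); cv2.fillConvexPoly(m,np.round(h).astype(np.int32),1); return m
def mhull(mask):
    m=cv2.resize(mask.astype(np.uint8),None,fx=4,fy=4,interpolation=cv2.INTER_NEAREST)
    n,l,st,_=cv2.connectedComponentsWithStats(m); m=(l==1+np.argmax(st[1:,4])).astype(np.uint8)
    h=cv2.convexHull(np.argwhere(m)[:,::-1].astype(np.int32)); o=np.zeros_like(m); cv2.fillConvexPoly(o,h,1); return o
E
python3 - <<'E'
from h import *
cs=[capture(n) for n in("wrist","side","top")]
obs=[]
for c in cs:
    for al,pts in ((("tray_centre","hub_mark"),box()),(("nut_centre","nut_mark"),hexa(42,89.5))):
        ms=[m for a in al for m in masks_of(c,a) if m["confidence"]>.4]
        for m in ms: obs.append((c,mhull(m["pixels"]),pts))
print(len(obs))
def cost(q,det=False):
    P=plat(q[3]*100);o=np.array(q[:3]);e=[]
    for c,m,pts in obs:
        h=hullpx(c,o+pts@P.T); e.append(1-(h&m).sum()/(h|m).sum())
    return np.round(e,3) if det else sum(e)
z=minimize(cost,[.43,.224,.12,.13],method="Nelder-Mead",options=dict(initial_simplex=np.array([.43,.224,.12,.13])+np.vstack([np.zeros(4),np.diag([.012,.012,.012,.06])]),maxiter=160)).x
print(np.round(z,4),cost(z,True))
P=plat(z[3]*100);o=z[:3]
out=[]
for c,(x0,y0,x1,y1) in ((cs[0],(170,85,390,305)),(cs[1],(225,95,325,195)),(cs[2],(115,155,225,265))):
    f=600/(x1-x0) if c is cs[0] else 300/(x1-x0); f=f*.9 if c is cs[0] else f
    im=cv2.resize(c["color"][y0:y1,x0:x1,::-1],None,fx=f,fy=f,interpolation=cv2.INTER_CUBIC)
    def px(p): return [tuple(int(v) for v in (q-[x0,y0])*f) for q in proj(c,o+np.array(p)@P.T)]
    L=lambda p,col:cv2.polylines(im,[np.array(px(p),np.int32)],True,col,1,cv2.LINE_AA)
    R_=lambda a,b,zz:np.array([[-a,-b,zz],[a,-b,zz],[a,b,zz],[-a,b,zz]])/1000
    L(R_(75,70,44),(0,0,255)); L(R_(75,70,22),(0,255,0)); L(R_(45,25,42),(255,0,0)); L(hexa(42,89.5)[1::2],(0,255,255)); L([[-.036-.004,0,.042],[-.03,0,.042]],(255,0,255))
    out.append(im)
a=out[0][:540,:540];b=np.zeros((540,260,3),np.uint8)
for k in(0,1): b[k*270:k*270+260]=cv2.resize(out[k+1],(260,260))
cv2.imwrite("pics/fit1.png",np.hstack([a,b]))
E
```

```text
11
[0.4379 0.2257 0.1202 0.1181] [0.008 0.011 0.027 0.027 0.03  0.025 0.065 0.039 0.045 0.032 0.058]
```

View pics/fit1.png

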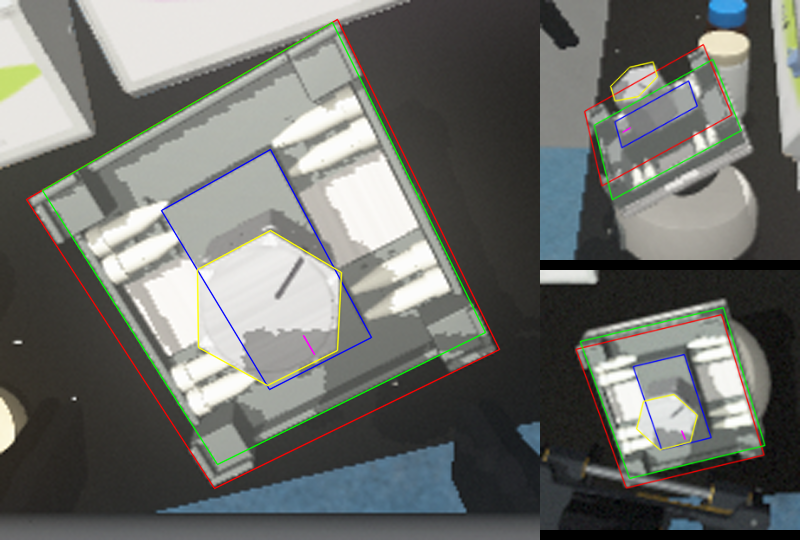

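```bash
cat >> h.py <<'E'
O=np.array([.4379,.2257,.1202]); P=plat(11.8)
E
python3 - <<'E'
from h import *
R=tool(P,-30)
a=O+P@[0,0,.130]; plan(a,R); plan(O+P@[0,0,.072],R,3,p0=a,R0=R)
E
```

```text
rows 2 v [0.0, -0.6, 37.0] w [-0.0042, 0.0023, 0.0093]
rows 3 v [0.0, -0.0, 19.3] w [0.0, 0.0, 0.0]
```

Emit:
apply_moves:
  steps:
    - [[1,0,-0.6,37,-0.0042,0.0023,0.0093],[1,0,-0.6,37,-0.0042,0.0023,0.0093],[1,0,0,14.5,0,0,0],[1,0,0,14.5,0,0,0],[1,0,0,14.5,0,0,0],[1,0,0,14.5,0,0,0],[1,0,0,0,0,0,0],[1,0,0,0,0,0,0]]

```text
time_s: 5.12
tcp_pos: [0.405, 0.2189, 0.1842]
ee_rot: [[0.85, -0.255, 0.46], [-0.334, -0.938, 0.096], [0.407, -0.235, -0.883]]
wrist_force: [-0.5, -0.1, 1.1]
gripper_width: 1.005
```

```bash
python3 - <<'E'
from h import *
s=sense(); p=np.array(s["tcp_pos"]); print(np.round((p-O)@P*1000,1),np.round(s["joints"],1),np.round(s["wrist_force"],1)); plan(O+P@[0,0,.072],tool(P,-30),1)
c=capture("wrist"); cv2.imwrite("pics/w2.png",c["color"][:,:,::-1])
E
```

```text
[ 0.4  0.  72.2] [ 47.2  -1.7 -60.4  64.2 -17.6 -35.2] [-0.5 -0.1  1.1]
rows 1 v [-0.3, 0.2, 0.2] w [-0.0004, -0.0004, -0.0006]
```

View pics/w2.png

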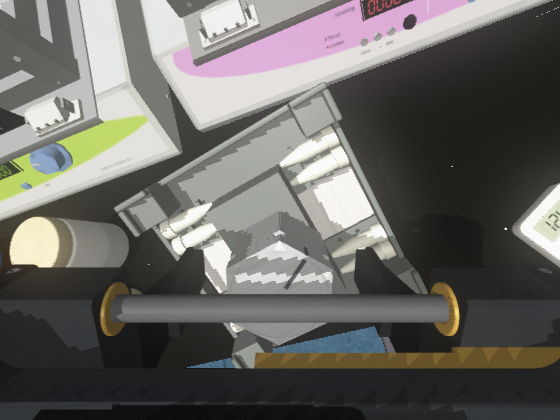

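```bash
cat > kin.py <<'E'
from h import *
import itertools
J=[([90.562,22.093,.38,-.03,-68.412,-14.817],[.154,.605,.238],None),]
def fk(j,L,s4,s6,C=np.eye(3)):
    h,L2,a3,L3,d5,d6=L
    E=lambda ax,a:Ro.from_euler(ax,a,degrees=True)
    R=E("z",j[0]);p=np.array([0,0,h]); R=R*E("y",j[1]);p=p+R.apply([0,0,L2]); R=R*E("y",-j[2]); p=p+R.apply([L3,0,a3])
    R=R*E("x",s4*j[3]); R=R*E("y",-j[4]); p=p+R.apply([d6,d5,0]); R=R*E("x",s6*j[5])
    return p,R.as_matrix()@C
E
python3 - <<'E'
from kin import *
s=sense()
D=[([90.562,22.093,.38,-.03,-68.412,-14.817],[.154,.605,.238],[[.969,-.246,0],[-.246,-.969,-.002],[0,.002,-1]]),
([69.1,-17.2,-48.2,32.1,-47.2,-15.8],[.3441,.2047,.3005],[[.857,-.235,.458],[-.316,-.943,.107],[.407,-.236,-.882]]),
(s["joints"],s["tcp_pos"],s["ee_rot"])]
for s4,s6 in itertools.product((1,-1),(1,-1)):
    C=[fk(j,[0]*6,s4,s6)[1].T@np.array(R) for j,p,R in D]
    e=max(np.abs(C[0]-c).max() for c in C); 
    z=least_squares(lambda L:np.concatenate([fk(j,L,s4,s6)[0]-p for j,p,R in D]),[.2,.4,0,.4,-.15,.3])
    print(s4,s6,round(e,3),np.round(C[2],2).tolist(),np.round(z.x,4),np.abs(z.fun).max())
E
```

```text
1 1 1.261 [[-0.46, -0.24, 0.85], [-0.45, -0.77, -0.46], [0.77, -0.59, 0.24]] [-0.5524  0.468   0.5199  0.2388 -0.1326 -0.134 ] 0.17191026539894455
1 -1 1.573 [[-0.46, -0.24, 0.85], [0.57, -0.82, 0.08], [0.68, 0.52, 0.52]] [-0.5524  0.468   0.5199  0.2388 -0.1326 -0.134 ] 0.17191026539894455
-1 1 0.536 [[0.0, 0.0, 1.0], [-0.33, 0.94, -0.0], [-0.94, -0.33, 0.0]] [ 0.1601  0.5649 -0.      0.4216 -0.1601  0.2893] 0.0002778652340869048
-1 -1 0.001 [[0.0, 0.0, 1.0], [-1.0, -0.0, 0.0], [0.0, -1.0, 0.0]] [ 0.1601  0.5649 -0.      0.4216 -0.1601  0.2893] 0.0002778652340869048
```

```bash
cat >> kin.py <<'E'
L=[.1601,.5649,0,.4216,-.1601,.2893]; CC=np.array([[0,0,1],[-1,0,0],[0,-1,0]])
lo=np.array([-179.83,-69.29,-61.27,-181.25,-171.15,-177.46]);hi=np.array([179.83,118.12,80.66,117.63,-9.14,177.46])
def FK(j): return fk(j,L,-1,-1,CC)
def ik(p,R,j0,bounded=False):
    def f(j):
        q,S=FK(j); return np.r_[(q-p)*10,Ro.from_matrix(R.T@S).as_rotvec()]
    z=least_squares(f,j0,x_scale=30,bounds=(lo-1e-9,hi+1e-9) if bounded else (-np.inf,np.inf)); return z.x,np.abs(z.fun).max()
def sols(p,R,n=60):
    rng=np.random.default_rng(0);out=[]
    for _ in range(n):
        j,e=ik(p,R,rng.uniform(lo,hi),True)
        if e<1e-3 and not any(np.abs(j-k).max()<1 for k in out): out.append(j)
    return out
E
python3 - <<'E'
from kin import *
s=sense(); j=np.array(s["joints"])
print("turn");
for a in range(-30,-151,-20):
    h=.072+np.radians(-30-a)*.003; j,e=ik(O+P@[0,0,h],tool(P,a),j); print(a,np.round(j,1),round(e,4))
for dz in (.02,.05): 
    j2,e=ik(O+P@[0,0,h+dz],tool(P,a),j); print("lift",np.round(j2,1),round(e,4))
for hh in (.022,.024,.03,.09):
  for a in (0,180):
    print("tray",hh,a,[np.round(q,1).tolist() for q in sols(O+P@[0,0,hh],tool(P,a),30)])
E
```

```text
turn
-30 [ 47.2  -1.7 -60.5  64.3 -17.6 -35.3] 0.0
-50 [ 47.5  -1.9 -60.4  63.5 -17.8 -54.8] 0.0
-70 [ 47.9  -2.  -60.3  62.8 -18.1 -74.4] 0.0
-90 [ 48.3  -2.1 -60.2  62.2 -18.4 -94. ] 0.0
-110 [  48.6   -2.3  -60.    61.5  -18.7 -113.6] 0.0
-130 [  48.9   -2.4  -59.9   60.8  -18.9 -133.2] 0.0
-150 [  49.3   -2.5  -59.8   60.2  -19.2 -152.9] 0.0
lift [  54.4   -5.   -57.7   50.7  -24.2 -147.2] 0.0
lift [  59.7   -8.7  -54.8   42.2  -31.2 -142.1] 0.0
tray 0.022 0 []
tray 0.022 180 []
tray 0.024 0 []
tray 0.024 180 []
tray 0.03 0 []
tray 0.03 180 []
tray 0.09 0 [[52.5, -4.0, -58.6, 54.1, -22.2, 0.8]]
tray 0.09 180 []
```

```bash
cat >> kin.py <<'E'
def ptool(P,ang,th): # pitch th deg about platform y: + makes the tool stand more upright
    return Ro.from_rotvec(np.radians(th)*P[:,1]).as_matrix()@tool(P,ang)
def tcp_for(P,o,h,R): # grasp point at height h over platform on axis
    return o+P@[0,0,h]+.002*R[:,2]
E
python3 - <<'E'
from kin import *
for th in (-20,-10,5,8,10,12,15,18,20,25):
  for hh in (.024,.03):
    for a in (0,180):
        R=ptool(P,a,th); q=sols(tcp_for(P,O,hh,R),R,24)
        if q: print(th,hh,a,[np.round(x,1).tolist() for x in q])
E
```

```text
-20 0.024 0 [[6.0, 6.7, -54.8, -167.1, -19.8, -98.2]]
-20 0.024 180 [[6.0, 6.7, -54.8, -167.1, -19.8, 81.8]]
-20 0.03 0 [[6.1, 5.4, -54.3, -166.2, -18.1, -99.3]]
-20 0.03 180 [[6.1, 5.4, -54.3, -166.2, -18.1, 80.7]]
5 0.024 0 [[43.5, 5.6, -58.4, 63.0, -13.3, -2.0]]
5 0.03 0 [[45.6, 4.9, -57.7, 58.1, -14.8, 1.1]]
8 0.024 0 [[49.8, 6.6, -52.9, 40.5, -18.9, 14.7]]
8 0.024 180 [[49.8, 6.6, -52.9, 40.5, -18.9, -165.3]]
8 0.03 0 [[50.7, 5.8, -52.3, 38.5, -20.2, 16.1]]
8 0.03 180 [[50.7, 5.8, -52.3, 38.5, -20.2, -163.9]]
10 0.024 0 [[51.3, 7.2, -49.3, 31.1, -22.4, 22.8]]
10 0.024 180 [[51.3, 7.2, -49.3, 31.1, -22.4, -157.2]]
10 0.03 0 [[51.9, 6.5, -48.8, 29.9, -23.5, 23.6]]
10 0.03 180 [[51.9, 6.5, -48.8, 29.9, -23.5, -156.4]]
12 0.024 0 [[51.8, 7.9, -46.0, 24.1, -25.7, 29.2]]
12 0.024 180 [[51.8, 7.9, -46.0, 24.1, -25.7, -150.8]]
12 0.03 0 [[52.2, 7.2, -45.7, 23.4, -26.7, 29.6]]
12 0.03 180 [[52.2, 7.2, -45.7, 23.4, -26.7, -150.4]]
15 0.024 0 [[51.5, 9.0, -41.6, 16.5, -30.4, 36.7]]
15 0.024 180 [[51.5, 9.0, -41.6, 16.5, -30.4, -143.3]]
15 0.03 0 [[51.8, 8.3, -41.4, 16.1, -31.3, 36.9]]
15 0.03 180 [[51.8, 8.3, -41.4, 16.1, -31.3, -143.1]]
18 0.024 0 [[50.7, 10.1, -37.7, 11.0, -34.9, 42.5]]
18 0.024 180 [[50.7, 10.1, -37.7, 11.0, -34.9, -137.5]]
18 0.03 0 [[50.9, 9.4, -37.6, 10.8, -35.7, 42.5]]
18 0.03 180 [[50.9, 9.4, -37.6, 10.8, -35.7, -137.5]]
20 0.024 0 [[50.0, 10.9, -35.4, 8.1, -37.7, 45.7]]
20 0.024 180 [[50.0, 10.9, -35.4, 8.1, -37.7, -134.3]]
20 0.03 0 [[50.2, 10.2, -35.3, 8.0, -38.5, 45.6]]
20 0.03 180 [[50.2, 10.2, -35.3, 8.0, -38.5, -134.4]]
25 0.024 0 [[48.1, 12.9, -30.1, 2.5, -44.6, 51.9]]
25 0.024 180 [[48.1, 12.9, -30.1, 2.5, -44.6, -128.1]]
25 0.03 0 [[48.4, 12.2, -30.1, 2.5, -45.3, 51.7]]
25 0.03 180 [[48.4, 12.2, -30.1, 2.5, -45.3, -128.3]]
```

Emit:
apply_moves:
  steps:
    - [[0,0,0,0,0,0,0],[0,0,0,0,0,0,0],[0,0,0,0,0,0,0],[0,0,0,0,0,0,0],[0,0,0,0,0,0,0]]

```text
time_s: 5.8
tcp_pos: [0.4048, 0.219, 0.1837]
ee_rot: [[0.851, -0.255, 0.46], [-0.333, -0.938, 0.096], [0.407, -0.235, -0.883]]
wrist_force: [-0.9, 0.4, 1.6]
gripper_width: 0.57
```

Emit:
apply_moves:
  steps:
    - [[0,0,0,-0.5,0,0,0.175],[0,0,0,-0.5,0,0,0.175],[0,0,0,-0.5,0,0,0.175],[0,0,0,-0.5,0,0,0.175],[0,0,0,-0.5,0,0,0.175],[0,0,0,-0.5,0,0,0.175],[0,0,0,0,0,0,0]]

```text
time_s: 6.68
tcp_pos: [0.4031, 0.2182, 0.1857]
ee_rot: [[0.204, -0.865, 0.459], [-0.979, -0.18, 0.095], [0.0, -0.468, -0.883]]
wrist_force: [-0.1, 0.6, -1.7]
gripper_width: 0.574
```

Emit:
apply_moves:
  steps:
    - [[0,0,0,-0.5,0,0,0.175],[0,0,0,-0.5,0,0,0.175],[0,0,0,-0.5,0,0,0.175],[0,0,0,-0.5,0,0,0.175],[0,0,0,-0.5,0,0,0.175],[0,0,0,-0.5,0,0,0.171],[0,0,0,0,0,0,0],[0,0,0,0,0,0,0]]

```text
time_s: 7.68
tcp_pos: [0.4019, 0.218, 0.1886]
ee_rot: [[-0.645, -0.611, 0.459], [-0.648, 0.756, 0.095], [-0.405, -0.236, -0.883]]
wrist_force: [0.1, 0.0, -1.4]
gripper_width: 0.574
```

```bash
python3 - <<'E'
from h import *
s=sense();R=np.array(s["ee_rot"]); x=P.T@R[:,0]; print("tool x angle",np.degrees(np.arctan2(x[1],x[0])),np.round((np.array(s["tcp_pos"])-O)@P*1000,1),np.round(s["joints"],1),np.round(s["wrist_force"],1),np.round(s["moment"],2))
a=capture("wrist");b=capture("top");c=capture("side")
i=[cv2.resize(v["color"][y0:y0+h,x0:x0+w,::-1],(400,300),interpolation=cv2.INTER_CUBIC) for v,x0,y0,w,h in((a,120,60,360,270),(a,200,180,160,120),(b,115,165,120,90),(c,225,95,120,90))]
cv2.imwrite("pics/n3.png",np.vstack([np.hstack(i[:2]),np.hstack(i[2:])]))
E
```

```text
tool x angle -149.87564755158695 [-0.3 -0.2 77.7] [  49.1   -2.5  -59.9   60.5  -19.1 -152.9] [ 0.1  0.  -1.4] [-0.23  1.17  0.01]
```

View pics/n3.png

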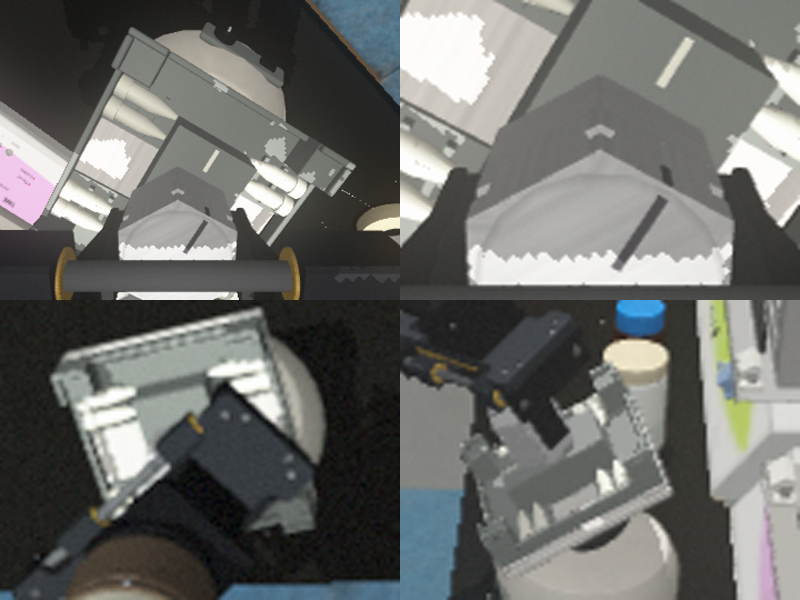

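Emit:
apply_moves:
  steps:
    - [[0,0,0,-2,0,0,0],[0,0,0,-3,0,0,0],[0,0,0,-3,0,0,0],[0,0,0,0,0,0,0]]

```text
time_s: 8.32
tcp_pos: [0.3983, 0.2179, 0.1965]
ee_rot: [[-0.646, -0.609, 0.46], [-0.645, 0.758, 0.097], [-0.408, -0.234, -0.883]]
wrist_force: [0.1, 0.3, -1.9]
gripper_width: 0.572
```

```bash
python3 - <<'E'
from kin import *
s=sense();j=np.array(s["joints"]);p0=np.array(s["tcp_pos"]);R0=np.array(s["ee_rot"])
p1=p0-R0[:,2]*.06; j1,e=ik(p1,R0,j); print(np.round(j1,1),e)
for yaw in (-135,-100,-70,-160):
    R=tool(np.eye(3),yaw)
    for p in ([.52,0,.10],[.52,0,.03]):
        q,e=ik(np.array(p),R,j1); print(yaw,p,np.round(q,1),round(e,4))
    plan(np.array([.52,0,.10]),R,p0=p1,R0=R0)
E
```

```text
[  62.3  -10.8  -53.2   38.9  -35.2 -140.3] 8.524569938828108e-12
-135 [0.52, 0, 0.1] [ 17.9  20.5 -24.8  -0.  -44.7 -62.9] 0.0
-135 [0.52, 0, 0.03] [ 17.9  26.7 -28.4  -0.  -34.9 -62.9] 0.0
rows 6 v [12.5, -38.9, 28.8] w [-0.0426, 0.0696, -0.0093]
-100 [0.52, 0, 0.1] [ 17.9  20.5 -24.8   0.  -44.7 -27.9] 0.0
-100 [0.52, 0, 0.03] [ 17.9  26.7 -28.4  -0.  -34.9 -27.9] 0.0
rows 6 v [22.8, -35.7, 26.8] w [-0.0627, 0.0546, -0.109]
-70 [0.52, 0, 0.1] [ 17.9  20.5 -24.8  -0.  -44.7   2.1] 0.0
-70 [0.52, 0, 0.03] [ 17.9  26.7 -28.4  -0.  -34.9   2.1] 0.0
rows 8 v [24.3, -23.2, 18.6] w [-0.0583, 0.0285, -0.1458]
-160 [0.52, 0, 0.1] [ 17.9  20.5 -24.8   0.  -44.7 -87.9] 0.0
-160 [0.52, 0, 0.03] [ 17.9  26.7 -28.4   0.  -34.9 -87.9] 0.0
rows 6 v [5.2, -40.3, 30.2] w [-0.0266, 0.0776, 0.062]
```

```bash
python3 - <<'E'
from kin import *
s=sense();p0=np.array(s["tcp_pos"]);R0=np.array(s["ee_rot"])
p1=p0-R0[:,2]*.06
plan(np.array([.52,0,.16]),tool(np.eye(3),-135),7,p0=p1,R0=R0)
E
```

```text
rows 7 v [8.6, -34.7, 16.3] w [-0.0365, 0.0596, -0.0079]
```

Emit:
apply_moves:
  steps:
    - [[0,0,0,-20,0,0,0],[0,0,0,-20,0,0,0],[0,0,0,-20,0,0,0],[0,8.6,-34.7,16.3,-0.0365,0.0596,-0.0079],[0,8.6,-34.7,16.3,-0.0365,0.0596,-0.0079],[0,8.6,-34.7,16.3,-0.0365,0.0596,-0.0079],[0,8.6,-34.7,16.3,-0.0365,0.0596,-0.0079],[0,8.6,-34.7,16.3,-0.0365,0.0596,-0.0079],[0,8.6,-34.7,16.3,-0.0365,0.0596,-0.0079],[0,8.6,-34.7,16.3,-0.0365,0.0596,-0.0079],[0,0,0,0,0,0,0],[0,0,0,0,0,0,0]]

```text
time_s: 9.82
tcp_pos: [0.5196, -0.0007, 0.1594]
ee_rot: [[-0.708, -0.706, -0.001], [-0.706, 0.708, -0.0], [0.001, 0.0, -1.0]]
wrist_force: [-0.5, 0.4, -2.6]
gripper_width: 0.575
```

```bash
python3 - <<'E'
from kin import *
s=sense();print(s["gripper_width"],np.round(s["wrist_force"],1))
plan(np.array([.52,0,.04]),tool(np.eye(3),-135),5)
c=capture("wrist");b=capture("top");d=capture("side")
i=[cv2.resize(v["color"][y0:y0+h,x0:x0+w,::-1],(400,300),interpolation=cv2.INTER_CUBIC) for v,x0,y0,w,h in((c,0,0,560,420),(c,200,180,160,120),(b,115,130,320,240),(d,215,90,200,150))]
cv2.imwrite("pics/n4.png",np.vstack([np.hstack(i[:2]),np.hstack(i[2:])]))
E
```

```text
0.5745605882353664 [-0.5  0.4 -2.6]
rows 5 v [-0.2, 0.0, 23.9] w [0.0001, -0.0002, -0.0003]
```

View pics/n4.png

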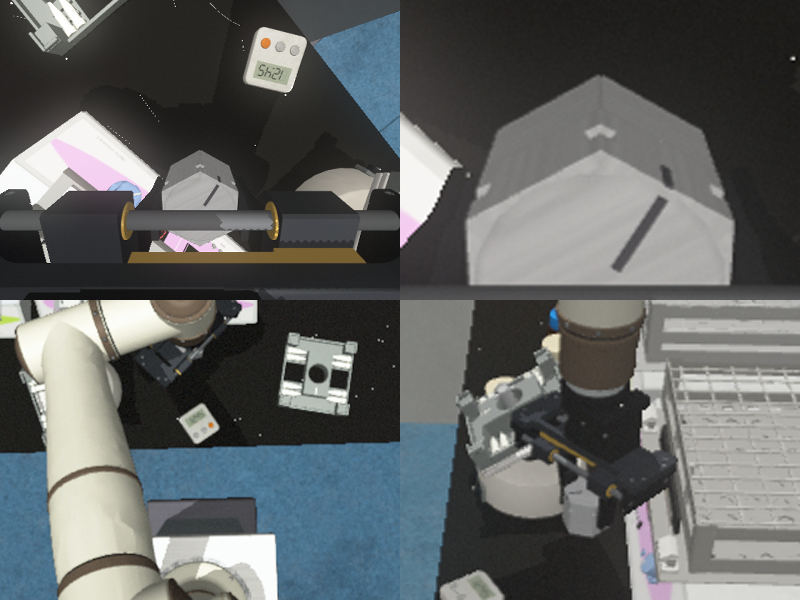

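```bash
python3 - <<'E'
from kin import *
s=sense()
R=tool(np.eye(3),180); plan(np.array([.49,0,.14]),R,5); print(np.round(ik(np.array([.49,0,.03]),R,s["joints"])[0],1))
E
```

```text
rows 5 v [5.4, 2.8, 4.1] w [-0.0001, 0.0002, 0.1571]
[  19.1   24.6  -32.7   -0.   -32.8 -109.1]
```

Emit:
apply_moves:
  steps:
    - [[0,5.4,2.8,4.1,0,0,0.1571],[0,5.4,2.8,4.1,0,0,0.1571],[0,5.4,2.8,4.1,0,0,0.1571],[0,5.4,2.8,4.1,0,0,0.1571],[0,5.4,2.8,4.1,0,0,0.1571],[0,0,0,25,0,0,0],[0,0,0,25,0,0,0],[0,0,0,25,0,0,0],[0,0,0,25,0,0,0],[0,0,0,0,0,0,0],[0,0,0,0,0,0,0]]

```text
time_s: 11.35
tcp_pos: [0.491, 0.0, 0.0406]
ee_rot: [[-1.0, -0.0, 0.002], [-0.0, 1.0, 0.0], [-0.002, 0.0, -1.0]]
wrist_force: [0.6, -0.0, -2.3]
gripper_width: 0.572
```

Lower in small steps until contact.

Emit:
apply_moves:
  steps:
    - [[0,0,0,3,0,0,0],[0,0,0,2,0,0,0],[0,0,0,1.5,0,0,0],[0,0,0,1,0,0,0],[0,0,0,0,0,0,0]]

```text
time_s: 11.98
tcp_pos: [0.4902, -0.0007, 0.0317]
ee_rot: [[-1.0, 0.001, -0.001], [0.001, 1.0, -0.001], [0.001, -0.001, -1.0]]
wrist_force: [0.0, -1.1, -3.0]
gripper_width: 0.571
```

Emit:
apply_moves:
  steps:
    - [[0,0,0,1,0,0,0],[0,0,0,0.7,0,0,0],[0,0,0,0,0,0,0]]

```text
time_s: 12.35
tcp_pos: [0.4903, -0.0006, 0.0308]
ee_rot: [[-1.0, 0.001, -0.0], [0.001, 1.0, -0.001], [0.0, -0.001, -1.0]]
wrist_force: [-2.6, 1.1, 5.1]
gripper_width: 0.573
```

Emit:
apply_moves:
  steps:
    - [[1,0,0,0,0,0,0],[1,0,0,0,0,0,0],[1,0,0,0,0,0,0],[1,0,0,0,0,0,0],[1,0,0,-10,0,0,0],[1,0,0,-50,0,0,0],[1,0,0,-50,0,0,0],[1,0,0,-50,0,0,0]]

```text
time_s: 13.35
tcp_pos: [0.4901, -0.0006, 0.1925]
ee_rot: [[-1.0, 0.001, 0.001], [0.001, 1.0, -0.0], [-0.001, -0.0, -1.0]]
wrist_force: [0.3, 0.4, -0.1]
gripper_width: 0.999
```

Emit:
apply_moves:
  steps:
    - [[1,-3,-52,0,0,0,0],[1,-3,-52,0,0,0,0],[1,-3,-52,0,0,0,0],[1,-3,-52,0,0,0,0],[1,-3,-52,0,0,0,0],[1,0,0,0,0,0,0],[1,0,0,0,0,0,0]]

```text
time_s: 14.22
tcp_pos: [0.5046, -0.2605, 0.1904]
ee_rot: [[-1.0, 0.002, -0.0], [0.002, 1.0, -0.0], [0.0, -0.0, -1.0]]
wrist_force: [0.4, -0.1, -0.5]
gripper_width: 1.0
```

```bash
python3 - <<'E'
from kin import *
cs=[capture(n) for n in("wrist","top","side")]
obs=[]
for c in cs:
    ms=[m for m in masks_of(c,"bench_tray_centre")]; print([(round(m["confidence"],2),m["box"]) for m in ms]); 
    ms=[m for m in ms if m["confidence"]>.4 and np.linalg.norm(proj(c,[.471,-.259,.02])[0]-cen(m))<25]
    for m in ms[:1]: obs.append((c,mhull(m["pixels"])))
def cost(q,det=False):
    T=plat(q[2]*100,0);o=np.array([q[0],q[1],0]);e=[1-((h:=hullpx(c,o+box()@T.T))&m).sum()/(h|m).sum() for c,m in obs]
    return np.round(e,3) if det else sum(e)
best=min((minimize(cost,[.471,-.259,y],method="Nelder-Mead",options=dict(initial_simplex=np.array([.471,-.259,y])+np.vstack([np.zeros(3),np.diag([.01,.01,.05])]),maxiter=100)) for y in(-.1,.1)),key=lambda z:z.fun)
z=best.x; print(np.round(z,4),cost(z,True))
T=plat(z[2]*100,0);o=np.array([z[0],z[1],0]);c=cs[0]
im=cv2.resize(c["color"][:,:,::-1],(800,600),interpolation=cv2.INTER_CUBIC);f=800/560
def L_(p,col): cv2.polylines(im,[(proj(c,o+np.array(p)@T.T)*f).astype(np.int32)],True,col,1,cv2.LINE_AA)
R_=lambda a,b,zz:np.array([[-a,-b,zz],[a,-b,zz],[a,b,zz],[-a,b,zz]])/1000
L_(R_(75,70,44),(0,0,255));L_(R_(75,70,22),(0,255,0));L_(R_(45,25,42),(255,0,0)); L_([[.02*np.cos(t),.02*np.sin(t),.042] for t in np.arange(0,6.3,.3)],(0,255,255))
cv2.imwrite("pics/b5.png",im)
E
```

```text
[(0.95, [203.0, 73.9, 174.4, 179.5])]
[]
[(0.82, [244.3, 277.8, 78.0, 77.7])]
[ 0.4722 -0.255  -0.107 ] [0.012 0.026]
```

View pics/b5.png

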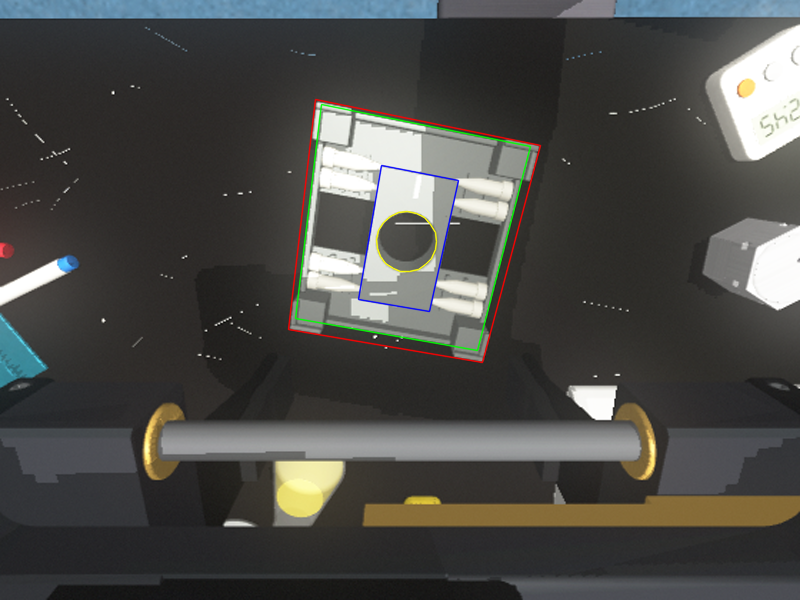

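```bash
python3 - <<'E'
from kin import *
s=sense();R=tool(plat(-10.7,0),0);p=np.array([.4722,-.255,.19])-.033*R[:,0]
plan(p,R,18); print(np.round(s["joints"],1),np.round(ik(p,R,s["joints"])[0],1))
E
```

```text
rows 18 v [0.1, 5.5, 0.0] w [0.0, -0.0, -0.1641]
[-10.8  18.8 -11.9   0.  -59.3 -79.1] [-11.   13.  -20.3   0.  -56.7  90.3]
```

Emit:
apply_moves:
  steps:
    - [[1,0.1,5.5,0,0,0,-0.1641],[1,0.1,5.5,0,0,0,-0.1641],[1,0.1,5.5,0,0,0,-0.1641],[1,0.1,5.5,0,0,0,-0.1641],[1,0.1,5.5,0,0,0,-0.1641],[1,0.1,5.5,0,0,0,-0.1641],[1,0.1,5.5,0,0,0,-0.1641],[1,0.1,5.5,0,0,0,-0.1641],[1,0.1,5.5,0,0,0,-0.1641],[1,0.1,5.5,0,0,0,-0.1641]]

```text
time_s: 15.78
tcp_pos: [0.4713, -0.2242, 0.1904]
ee_rot: [[0.076, -0.997, -0.0], [-0.997, -0.076, -0.0], [0.0, 0.0, -1.0]]
wrist_force: [-0.3, -1.0, -0.1]
gripper_width: 1.001
```

Emit:
apply_moves:
  steps:
    - [[1,0.1,5.5,0,0,0,-0.1641],[1,0.1,5.5,0,0,0,-0.1641],[1,0.1,5.5,0,0,0,-0.1641],[1,0.1,5.5,0,0,0,-0.1641],[1,0.1,5.5,0,0,0,-0.1641],[1,0.1,5.5,0,0,0,-0.1641],[1,0.1,5.5,0,0,0,-0.1641],[1,0.1,5.5,0,0,0,-0.1641],[1,0,0,0,0,0,0],[1,0,0,0,0,0,0]]

```text
time_s: 17.02
tcp_pos: [0.4391, -0.2496, 0.1903]
ee_rot: [[0.982, -0.19, -0.0], [-0.19, -0.982, -0.0], [-0.0, 0.0, -1.0]]
wrist_force: [-0.4, 0.4, 0.1]
gripper_width: 0.996
```

```bash
cat >> h.py <<'E'
def fitbench(obs,q0=(.4722,-.255,-.107),h=0):
    def cost(q):
        T=plat(q[2]*100,0);o=np.array([q[0],q[1],h]);return sum(1-((g:=hullpx(c,o+box()@T.T))&m).sum()/(g|m).sum() for c,m in obs)
    q0=np.array(q0);r_=minimize(cost,q0,method="Nelder-Mead",options=dict(initial_simplex=q0+np.vstack([np.zeros(3),np.diag([.006,.006,.04])]),maxiter=90)); return np.round(r_.x,4),round(r_.fun,4)
E
python3 - <<'E'
from kin import *
s=sense();print(np.round(s["tcp_pos"],4),np.round(s["joints"],1))
c=capture("wrist"); ms=masks_of(c,"bench_tray_centre"); print([(round(m["confidence"],2),m["box"]) for m in ms])
print(fitbench([(c,mhull(ms[0]["pixels"]))]))
np.save("c5.npy",{k:c[k] for k in c if k!="pixels"},allow_pickle=True)
cv2.imwrite("pics/b6raw.png",c["color"][:,:,::-1])
# target: above mixer, th=10
R=ptool(P,0,10); a=tcp_for(P,O,.13,R)
print(np.round(a,3)); m=np.array([.36,-.02,.32]); plan(a,R); print(np.round(ik(a,R,[60,-5,-50,30,-30,20])[0],1))
E
```

```text
[ 0.4391 -0.2496  0.1903] [-11.2  12.9 -20.3   0.  -56.7  90.2]
[(0.84, [198.4, 82.1, 161.3, 162.6])]
(array([ 0.4721, -0.2554, -0.1054]), np.float64(0.0092))
[0.379 0.213 0.233]
rows 9 v [-6.8, -51.8, -5.3] w [0.007, 0.0345, -0.0436]
[ 59.2  -5.1 -42.8  20.  -41.7  28.8]
```

```bash
python3 - <<'E'
from kin import *
s=sense();p0=np.array(s["tcp_pos"])+[0,0,.05];R0=np.array(s["ee_rot"])
R=ptool(P,0,10); a=tcp_for(P,O,.14,R)-.03*R[:,0]; print(np.round(a,3)); plan(a,R,10,p0=p0,R0=R0)
print(np.round(ik(a,R,[60,-5,-50,30,-30,20])[0],1))
E
```

```text
[0.346 0.207 0.233]
rows 10 v [-10.0, -45.8, -0.2] w [0.0063, 0.031, -0.0392]
[ 63.9  -8.8 -46.2  20.8 -43.3  23.8]
```

Emit:
apply_moves:
  steps:
    - [[1,0,0,-50,0,0,0],[1,-10,-45.8,-0.2,0.0063,0.031,-0.0392],[1,-10,-45.8,-0.2,0.0063,0.031,-0.0392],[1,-10,-45.8,-0.2,0.0063,0.031,-0.0392],[1,-10,-45.8,-0.2,0.0063,0.031,-0.0392],[1,-10,-45.8,-0.2,0.0063,0.031,-0.0392],[1,-10,-45.8,-0.2,0.0063,0.031,-0.0392],[1,-10,-45.8,-0.2,0.0063,0.031,-0.0392],[1,-10,-45.8,-0.2,0.0063,0.031,-0.0392],[1,-10,-45.8,-0.2,0.0063,0.031,-0.0392],[1,-10,-45.8,-0.2,0.0063,0.031,-0.0392],[1,0,0,0,0,0,0]]

```text
time_s: 18.62
tcp_pos: [0.3444, 0.2086, 0.2328]
ee_rot: [[0.93, 0.211, 0.302], [0.201, -0.977, 0.066], [0.309, -0.0, -0.951]]
wrist_force: [-0.2, -1.3, -0.5]
gripper_width: 1.002
```

Emit:
apply_moves:
  steps:
    - [[1,0,0,0,0,0,0]]

```text
time_s: 18.75
tcp_pos: [0.3456, 0.2063, 0.2328]
ee_rot: [[0.931, 0.205, 0.302], [0.195, -0.979, 0.064], [0.308, -0.001, -0.951]]
wrist_force: [0.3, -0.1, -0.1]
gripper_width: 0.999
```

```bash
python3 - <<'E'
from kin import *
c=capture("wrist"); ms=[m for t in("tray_centre","hub_mark") for m in masks_of(c,t) if m["confidence"]>.4]; print([(round(m["confidence"],2),m["box"]) for m in ms])
obs=[(c,mhull(m["pixels"])) for m in ms]
def cost(q):
    T=plat(q[2]*100);o=np.array([q[0],q[1],q[3]]);return sum(1-((g:=hullpx(c,o+box()@T.T))&m).sum()/(g|m).sum() for c,m in obs)
q0=np.array([O[0],O[1],.118,O[2]]);z=minimize(cost,q0,method="Nelder-Mead",options=dict(initial_simplex=q0+np.vstack([np.zeros(4),np.diag([.006,.006,.04,.006])]),maxiter=120)); print(np.round(z.x,4),z.fun)
z=z.x;T=plat(z[2]*100);o=np.array([z[0],z[1],z[3]])
im=cv2.resize(c["color"][:,:,::-1],(800,600),interpolation=cv2.INTER_CUBIC);f=800/560
def L_(p,col,o=o,T=T): cv2.polylines(im,[(proj(c,o+np.array(p)@T.T)*f).astype(np.int32)],True,col,1,cv2.LINE_AA)
R_=lambda a,b,zz:np.array([[-a,-b,zz],[a,-b,zz],[a,b,zz],[-a,b,zz]])/1000
L_(R_(75,70,44),(0,0,255));L_(R_(45,25,42),(255,0,0)); L_([[.02*np.cos(t),.02*np.sin(t),.042] for t in np.arange(0,6.3,.3)],(0,255,255))
L_(R_(75,70,44),(0,140,255),O,P);L_(R_(45,25,42),(255,140,0),O,P)
L_([[.009*np.cos(t),.009*np.sin(t),.062] for t in np.arange(0,6.3,.3)],(255,0,255),O,P)
cv2.imwrite("pics/m7.png",im)
E
```

```text
[(0.6, [174.8, 49.4, 208.6, 194.4]), (0.96, [173.8, 54.9, 210.0, 189.8])]
[0.4385 0.226  0.1158 0.1191] 0.01136540816283882
```

View pics/m7.png

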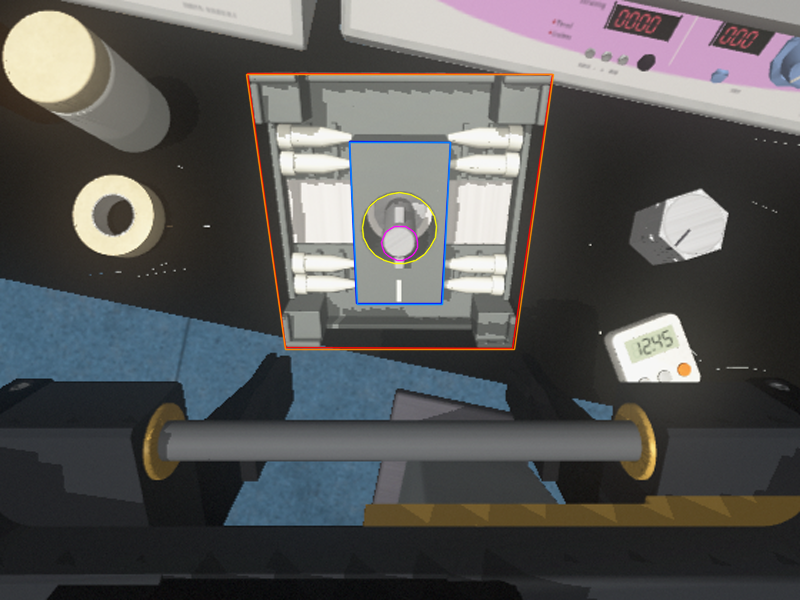

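```bash
cat >> kin.py <<'E'
O=np.array([.4382,.2258,.1198]);P=plat(11.7);RG=ptool(P,0,10)
E
python3 - <<'E'
from kin import *
s=sense();j=s["joints"]
a=tcp_for(P,O,.11,RG);b=tcp_for(P,O,.026,RG)
plan(a,RG); plan(b,RG,6,p0=a,R0=RG)
for h in(.11,.08,.05,.026,.09,.12,.15):
    j,e=ik(tcp_for(P,O,h,RG),RG,j);print(h,np.round(j,1),round(e,4))
E
```

```text
rows 1 v [35.5, -1.1, 30.4] w [-0.0007, 0.0004, -0.0005]
rows 6 v [2.4, 0.0, 13.8] w [0.0, 0.0, 0.0]
0.11 [ 57.8  -2.9 -44.   21.2 -38.   28.4] 0.0
0.08 [ 55.7   0.6 -45.8  23.4 -32.7  27.4] 0.0
0.05 [ 53.5   4.1 -47.6  26.8 -27.2  25.5] 0.0
0.026 [ 51.5   7.  -49.1  30.8 -22.7  22.8] 0.0
0.09 [ 56.4  -0.6 -45.2  22.6 -34.5  27.8] 0.0
0.12 [ 58.5  -4.  -43.5  20.6 -39.8  28.5] 0.0
0.15 [ 60.6  -7.2 -41.6  19.2 -45.1  28.7] 0.0
```

Emit:
apply_moves:
  steps:
    - [[1,17.8,-0.5,15.2,0,0,0],[1,17.7,-0.6,15.2,0,0,0],[1,0,0,0,0,0,0],[1,2.4,0,13.8,0,0,0],[1,2.4,0,13.8,0,0,0],[1,2.4,0,13.8,0,0,0],[1,2.4,0,13.8,0,0,0],[1,2.4,0,13.8,0,0,0],[1,0,0,0,0,0,0],[1,0,0,0,0,0,0]]

```text
time_s: 20.15
tcp_pos: [0.4199, 0.2228, 0.1537]
ee_rot: [[0.931, 0.204, 0.303], [0.194, -0.979, 0.064], [0.309, -0.001, -0.951]]
wrist_force: [0.5, 0.4, 0.8]
gripper_width: 0.998
```

```bash
python3 - <<'E'
from kin import *
s=sense();print(np.round((np.array(s["tcp_pos"])-O)@P*1000,1),np.round(s["wrist_force"],1)); plan(tcp_for(P,O,.026,RG),RG,2)
E
```

```text
[-0.5  0.8 38.6] [0.5 0.4 0.8]
rows 2 v [1.3, 0.4, 7.2] w [-0.0007, -0.0002, 0.0006]
```

Emit:
apply_moves:
  steps:
    - [[1,1.3,0.4,7.2,0,0,0],[1,1.3,0.4,7.2,0,0,0],[1,0,0,0,0,0,0],[1,0,0,0,0,0,0],[0,0,0,0,0,0,0],[0,0,0,0,0,0,0],[0,0,0,0,0,0,0],[0,0,0,0,0,0,0],[0,0,0,0,0,0,0]]

```text
time_s: 21.28
tcp_pos: [0.4267, 0.2237, 0.1401]
ee_rot: [[0.931, 0.205, 0.302], [0.195, -0.979, 0.064], [0.309, -0.001, -0.951]]
wrist_force: [-0.5, 0.1, 0.8]
gripper_width: 0.572
```

```bash
python3 - <<'E'
from kin import *
s=sense();print(np.round((np.array(s["tcp_pos"])-O)@P*1000,2),np.round(s["wrist_force"],1),np.round(s["moment"],2),s["gripper_width"]*87)
RR=np.array(s["ee_rot"]);print(np.round(Ro.from_matrix(RG.T@RR).as_rotvec(degrees=True),2)); z=RR.T@P[:,2]; print("Z in tool",np.round(z,4))
E
```

```text
[-0.82  0.27 23.4 ] [-0.5  0.1  0.8] [-0.14  0.87  0.03] 49.78953417437988
[ 0.07 -0.02 -0.12]
Z in tool [-0.174  -0.0016 -0.9847]
```

```bash
python3 - <<'E'
from kin import *
s=sense();p=np.array(s["tcp_pos"]);R=np.array(s["ee_rot"])
np.savez("rel.npz",R=R.T@P,t=R.T@(O-p)); print(R.T@(O-p))
E
```

```text
[0.00487613 0.00031271 0.02289542]
```

Emit:
apply_moves:
  steps:
    - [[0,-0.3,0,-2,0,0,0],[0,-0.7,0,-3.9,0,0,0],[0,-0.7,0,-3.9,0,0,0],[0,0,0,0,0,0,0]]

```text
time_s: 21.78
tcp_pos: [0.4222, 0.2229, 0.1493]
ee_rot: [[0.931, 0.205, 0.302], [0.195, -0.979, 0.064], [0.309, -0.001, -0.951]]
wrist_force: [-0.4, 0.0, -2.5]
gripper_width: 0.57
```

Emit:
apply_moves:
  steps:
    - [[0,-2.4,0,-13.8,0,0,0],[0,-2.4,0,-13.8,0,0,0],[0,-2.4,0,-13.8,0,0,0],[0,-2.4,0,-13.8,0,0,0],[0,-2.4,0,-13.8,0,0,0],[0,-2.4,0,-13.8,0,0,0],[0,0,0,0,0,0,0]]

```text
time_s: 22.65
tcp_pos: [0.3838, 0.2151, 0.224]
ee_rot: [[0.931, 0.206, 0.303], [0.195, -0.979, 0.066], [0.31, -0.002, -0.951]]
wrist_force: [0.1, 0.7, -3.7]
gripper_width: 0.569
```

```bash
cat >> kin.py <<'E'
import os
B=np.array([.4721,-.2552,0.]);PB=plat(-10.6,0)
if os.path.exists("rel.npz"):
    d=np.load("rel.npz");rR,rt=d["R"],d["t"]
def place(h,Bo=None,Pf=None): # tool pose with tray underside h above the worktop over bench
    Pf=PB if Pf is None else Pf; Bo=B if Bo is None else Bo
    R=Pf@rR.T; return Bo+[0,0,h]-R@rt,R
E
python3 - <<'E'
from kin import *
s=sense();p=np.array(s["tcp_pos"]);R=np.array(s["ee_rot"]);print(np.round((p-O)@P*1000,1),np.round(s["wrist_force"],1),s["gripper_width"])
a,Ra=place(.14); print(np.round(a,3)); m=np.array([.40,0.0,.27]); 
plan(a,Ra,12); j=np.array(s["joints"])
n=12;w=Ro.from_matrix(R.T@Ra).as_rotvec()
for k in range(1,13,2): 
    j,e=ik(p+(a-p)*k/n,R@Ro.from_rotvec(w*k/n).as_matrix(),j);print(k,np.round(p+(a-p)*k/n,3),np.round(j,1),round(e,4))
for h in(.14,.06,.038):
    q,e=ik(*place(h),j);print(h,np.round(q,1),round(e,4))
E
```

```text
[-1.000e-01  5.000e-01  1.181e+02] [ 0.1  0.7 -3.7] 0.5693693306389501
[ 0.471 -0.255  0.163]
rows 12 v [5.9, 39.8, 4.9] w [-0.0024, -0.0403, 0.0327]
1 [0.391 0.176 0.219] [ 52.9  -4.2 -42.3  15.7 -40.9  36.2] 0.0
3 [0.406 0.098 0.209] [ 39.8  -2.9 -38.9   7.4 -44.3  51.6] 0.0
5 [0.42  0.019 0.199] [ 25.9   0.7 -34.4   1.6 -48.5  65.6] 0.0
7 [ 0.435 -0.059  0.189] [ 13.    5.8 -29.2  -1.3 -53.1  76.6] 0.0
9 [ 0.449 -0.137  0.179] [  1.9  11.9 -23.1  -1.8 -57.9  84.1] 0.0
11 [ 0.464 -0.216  0.168] [ -7.1  18.5 -15.9  -0.8 -63.2  88.9] 0.0
0.14 [-11.   22.  -11.9  -0.  -66.1  90.5] 0.0
0.06 [-11.   27.3 -16.8  -0.  -55.9  90.5] 0.0
0.038 [-11.   29.  -17.9  -0.  -53.1  90.5] 0.0
```

Emit:
apply_moves:
  steps:
    - [[0,5.9,39.8,4.9,-0.0024,-0.0403,0.0327],[0,5.9,39.8,4.9,-0.0024,-0.0403,0.0327],[0,5.9,39.8,4.9,-0.0024,-0.0403,0.0327],[0,5.9,39.8,4.9,-0.0024,-0.0403,0.0327],[0,5.9,39.8,4.9,-0.0024,-0.0403,0.0327],[0,5.9,39.8,4.9,-0.0024,-0.0403,0.0327],[0,5.9,39.8,4.9,-0.0024,-0.0403,0.0327],[0,5.9,39.8,4.9,-0.0024,-0.0403,0.0327],[0,5.9,39.8,4.9,-0.0024,-0.0403,0.0327],[0,5.9,39.8,4.9,-0.0024,-0.0403,0.0327],[0,5.9,39.8,4.9,-0.0024,-0.0403,0.0327],[0,5.9,39.8,4.9,-0.0024,-0.0403,0.0327]]

```text
time_s: 24.15
tcp_pos: [0.4717, -0.2576, 0.1626]
ee_rot: [[0.967, -0.184, -0.174], [-0.181, -0.983, 0.031], [-0.177, 0.001, -0.984]]
wrist_force: [0.5, -0.6, -3.4]
gripper_width: 0.57
```

Emit:
apply_moves:
  steps:
    - [[0,0,0,0,0,0,0],[0,0,0,0,0,0,0]]

```text
time_s: 24.4
tcp_pos: [0.4713, -0.256, 0.163]
ee_rot: [[0.968, -0.183, -0.173], [-0.18, -0.983, 0.031], [-0.176, 0.001, -0.984]]
wrist_force: [0.7, -0.2, -3.4]
gripper_width: 0.573
```

```bash
python3 - <<'E'
from kin import *
s=sense();p=np.array(s["tcp_pos"]);R=np.array(s["ee_rot"]);print(np.round(s["wrist_force"],1),s["gripper_width"])
print("tray now",np.round(p+R@rt,4),np.round(Ro.from_matrix(R@rR).as_euler("ZYX",degrees=True),2))
cs=[capture(n) for n in("wrist","side","top")];i=[]
o=p+R@rt;T=R@rR
for c,(x0,y0,w,h) in zip(cs,((100,20,360,270),(220,230,130,97.5),(320,130,100,75))):
    h=int(h);f=400/w;im=cv2.resize(c["color"][y0:y0+h,x0:x0+w,::-1],(400,300),interpolation=cv2.INTER_CUBIC)
    R_=lambda a,b,zz:np.array([[-a,-b,zz],[a,-b,zz],[a,b,zz],[-a,b,zz]])/1000
    for oo,TT,col in((o,T,(0,0,255)),(B,PB,(0,255,0))):
        cv2.polylines(im,[((proj(c,oo+R_(75,70,44)@TT.T)-[x0,y0])*f).astype(np.int32)],True,col,1,cv2.LINE_AA)
    i.append(im)
i.append(np.zeros_like(im));cv2.imwrite("pics/p8.png",np.vstack([np.hstack(i[:2]),np.hstack(i[2:])]))
E
```

```text
[ 0.7 -0.2 -3.4] 0.5726479051839134
tray now [ 0.472  -0.2565  0.1396] [-10.64   0.12  -0.15]
```

View pics/p8.png

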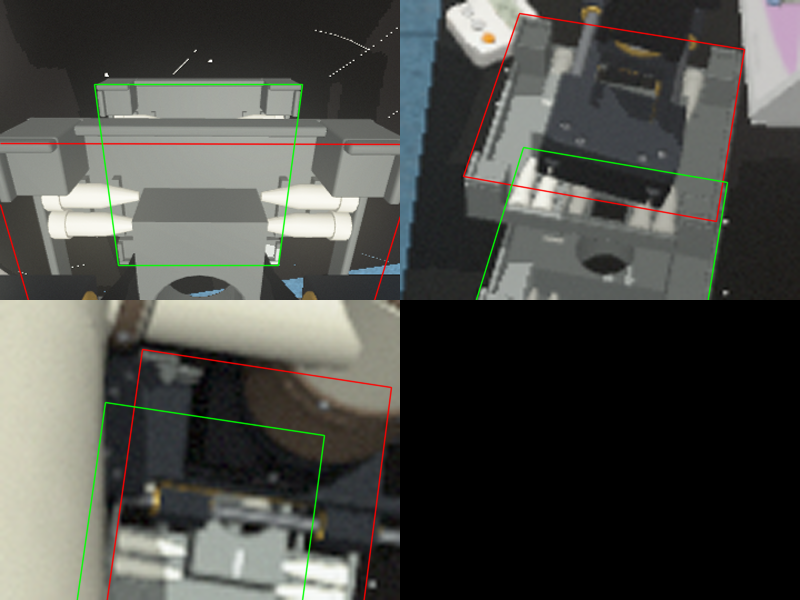

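```bash
python3 - <<'E'
from kin import *
s=sense();p=np.array(s["tcp_pos"]);R=np.array(s["ee_rot"]);o=p+R@rt;T=R@rR
c=capture("wrist")
for q in([75,60,44],[75,60,22],[75,60,8],[75,60,0],[75,0,22],[75,0,11]): print(q,np.round(proj(c,o+T@np.array(q)/1000)[0]),"crop",np.round((proj(c,o+T@np.array(q)/1000)[0]-[100,20])/.9))
im=cv2.resize(c["color"][100:270,60:500,::-1],None,fx=1.8,fy=1.8,interpolation=cv2.INTER_CUBIC)
for q,col in(([75,70,44],(0,0,255)),([75,50,44],(0,0,255)),([75,-50,44],(0,0,255)),([75,50,0],(0,255,0)),([75,-50,0],(0,255,0)),([75,0,22],(255,0,255)),([45,25,42],(255,0,0)),([45,-25,42],(255,0,0)),([20,0,42],(0,255,255))):
    u=(proj(c,o+T@np.array(q)/1000)[0]-[60,100])*1.8; cv2.drawMarker(im,tuple(int(v) for v in u),col,cv2.MARKER_CROSS,9,1)
cv2.imwrite("pics/p9.png",im)
sd=capture("side")
ms=[m for m in masks_of(sd,"tray_centre")+masks_of(sd,"hub_mark") if np.linalg.norm(proj(sd,o)[0]-cen(m))<40]; print([(m["confidence"],m["box"]) for m in ms], np.round([proj(sd,o+box()@T.T).min(0),proj(sd,o+box()@T.T).max(0)],1).tolist())
E
```

```text
[75, 60, 44] [112. 149.] crop [ 13. 144.]
[75, 60, 22] [137. 134.] crop [ 41. 127.]
[75, 60, 8] [150. 127.] crop [ 55. 118.]
[75, 60, 0] [156. 123.] crop [ 62. 114.]
[75, 0, 22] [281. 134.] crop [202. 127.]
[75, 0, 11] [281. 128.] crop [201. 120.]
[(0.86, [240.5, 233.4, 89.4, 78.7]), (0.96, [239.7, 232.7, 92.6, 78.4])] [[241.0, 233.8], [332.2, 314.6]]
```

View pics/p9.png

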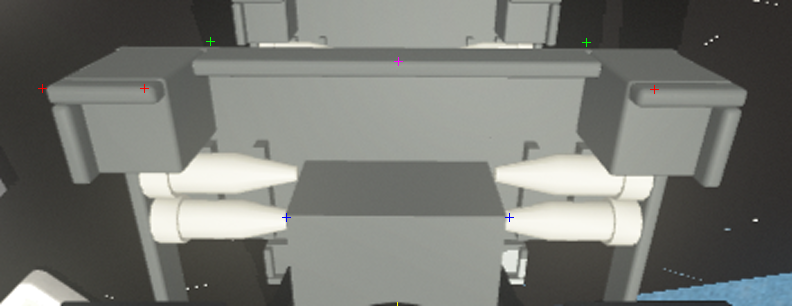

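```bash
python3 - <<'E'
from kin import *
plan(*place(.052),6)
E
```

```text
rows 6 v [2.5, -0.1, 14.6] w [0.0005, 0.0, 0.0001]
```

Emit:
apply_moves:
  steps:
    - [[0,2.5,-0.1,14.6,0.0005,0,0],[0,2.5,-0.1,14.6,0.0005,0,0],[0,2.5,-0.1,14.6,0.0005,0,0],[0,2.5,-0.1,14.6,0.0005,0,0],[0,2.5,-0.1,14.6,0.0005,0,0],[0,2.5,-0.1,14.6,0.0005,0,0],[0,0,0,0,0,0,0],[0,0,0,0,0,0,0]]

```text
time_s: 25.75
tcp_pos: [0.4715, -0.2554, 0.0755]
ee_rot: [[0.968, -0.182, -0.171], [-0.179, -0.983, 0.033], [-0.174, -0.001, -0.985]]
wrist_force: [-0.1, 0.2, -2.8]
gripper_width: 0.57
```

```bash
python3 - <<'E'
from kin import *
s=sense();p=np.array(s["tcp_pos"]);R=np.array(s["ee_rot"]);print(np.round(s["wrist_force"],1),s["gripper_width"])
print("tray now",np.round(p+R@rt,4),np.round(Ro.from_matrix(R@rR).as_euler("ZYX",degrees=True),2))
plan(*place(.036),8)
E
```

```text
[-0.1  0.2 -2.8] 0.5698053091265376
tray now [ 0.4722 -0.2559  0.0521] [-1.061e+01  1.000e-02 -1.000e-02]
rows 8 v [0.3, -0.1, 2.0] w [0.0, 0.0, -0.0]
```

Emit:
apply_moves:
  steps:
    - [[0,0.35,-0.3,2,0,0,0],[0,0.35,-0.3,2,0,0,0],[0,0.35,0,2,0,0,0],[0,0.35,0,2,0,0,0],[0,0.35,0,2,0,0,0],[0,0,0,0,0,0,0]]

```text
time_s: 26.5
tcp_pos: [0.471, -0.2546, 0.0648]
ee_rot: [[0.968, -0.183, -0.172], [-0.179, -0.983, 0.034], [-0.176, -0.002, -0.984]]
wrist_force: [-0.6, -0.9, -1.9]
gripper_width: 0.57
```

Emit:
apply_moves:
  steps:
    - [[0,0.2,0,1,0,0,0],[0,0.2,0,1,0,0,0],[0,0,0,0,0,0,0]]

```text
time_s: 26.88
tcp_pos: [0.4712, -0.2546, 0.0629]
ee_rot: [[0.968, -0.183, -0.172], [-0.179, -0.983, 0.034], [-0.175, -0.002, -0.985]]
wrist_force: [-1.0, 0.4, -3.6]
gripper_width: 0.571
```

```bash
python3 - <<'E'
from kin import *
s=sense();p=np.array(s["tcp_pos"]);R=np.array(s["ee_rot"]);print(np.round(s["wrist_force"],1),np.round(s["moment"],2))
print("tray now",np.round(p+R@rt,4),np.round(Ro.from_matrix(R@rR).as_euler("ZYX",degrees=True),2))
E
```

```text
[-1.   0.4 -3.6] [-0.09 -0.53 -0.05]
tray now [ 0.4719 -0.255   0.0395] [-1.063e+01  6.000e-02  1.000e-02]
```

Still free at 39.5 mm, 1.5 mm above fully seated, so the feet are inside the lips. Continuing down to contact.

Emit:
apply_moves:
  steps:
    - [[0,0.2,0,0.8,0,0,0],[0,0.1,0,0.6,0,0,0],[0,0,0,0,0,0,0]]

```text
time_s: 27.25
tcp_pos: [0.4713, -0.2546, 0.0616]
ee_rot: [[0.968, -0.182, -0.172], [-0.179, -0.983, 0.034], [-0.175, -0.002, -0.985]]
wrist_force: [-0.2, 0.8, -2.6]
gripper_width: 0.572
```

Emit:
apply_moves:
  steps:
    - [[0,0.1,0,0.6,0,0,0],[0,0.1,0,0.6,0,0,0],[0,0,0,0,0,0,0]]

```text
time_s: 27.62
tcp_pos: [0.4714, -0.2547, 0.0612]
ee_rot: [[0.968, -0.182, -0.171], [-0.179, -0.983, 0.033], [-0.175, -0.002, -0.985]]
wrist_force: [-1.7, 1.2, 5.7]
gripper_width: 0.569
```

Emit:
apply_moves:
  steps:
    - [[1,0,0,0,0,0,0],[1,0,0,0,0,0,0],[1,0,0,0,0,0,0],[1,0,0,0,0,0,0],[1,-0.5,0,-3,0,0,0],[1,-2,0,-12,0,0,0],[1,-5,0,-30,0,0,0],[1,-8,0,-48,0,0,0],[1,-8,0,-48,0,0,0]]

```text
time_s: 28.75
tcp_pos: [0.4726, -0.2552, 0.2056]
ee_rot: [[0.968, -0.182, -0.171], [-0.179, -0.983, 0.033], [-0.174, -0.001, -0.985]]
wrist_force: [0.4, 0.3, -0.4]
gripper_width: 0.999
```

Emit:
apply_moves:
  steps:
    - [[1,-25,0,-10,0,0.17,0],[1,-25,0,-10,0,0,0],[1,0,0,0,0,0,0]]

```text
time_s: 29.12
tcp_pos: [0.4248, -0.2465, 0.2301]
ee_rot: [[0.983, -0.183, -0.001], [-0.183, -0.983, 0.002], [-0.002, -0.002, -1.0]]
wrist_force: [0.3, 0.5, -0.1]
gripper_width: 0.998
```

```bash
python3 - <<'E'
from kin import *
s=sense();print(np.round(s["wrist_force"],1),s["gripper_width"],np.round(s["tcp_pos"],3))
cs=[capture(n) for n in("wrist","side","top")]
ob={0.038:[],0.:[]}
for c in cs:
    for t in("tray_centre","bench_tray_centre"): print(t,[(round(m["confidence"],2),m["box"]) for m in masks_of(c,t)])
c=cs[0];i=[]
for c,(x0,y0,w,h) in((cs[0],(120,0,400,300)),(cs[1],(200,80,240,180+80))):
    f=400/w;im=cv2.resize(c["color"][y0:y0+h,x0:x0+w,::-1],None,fx=f,fy=f,interpolation=cv2.INTER_CUBIC)
    R_=lambda a,b,zz:np.array([[-a,-b,zz],[a,-b,zz],[a,b,zz],[-a,b,zz]])/1000
    for z_,col in((82,(0,0,255)),(4,(0,255,0))):
        cv2.polylines(im,[((proj(c,B+R_(75,70,z_)@PB.T)-[x0,y0])*f).astype(np.int32)],True,col,1,cv2.LINE_AA)
    i.append(im)
H=max(x.shape[0] for x in i);cv2.imwrite("pics/f10.png",np.hstack([cv2.copyMakeBorder(x,0,H-x.shape[0],0,0,cv2.BORDER_CONSTANT) for x in i]))
E
```

```text
[ 0.3  0.5 -0.1] 0.9984138465723131 [ 0.425 -0.246  0.23 ]
tray_centre [(0.86, [200.3, 60.3, 160.7, 165.9])]
bench_tray_centre [(0.86, [215.4, 129.7, 128.8, 41.0])]
tray_centre [(0.8, [241.8, 269.8, 83.4, 74.1])]
bench_tray_centre [(0.69, [242.4, 298.7, 74.1, 54.8])]
tray_centre [(0.75, [342.7, 209.1, 56.1, 15.2])]
bench_tray_centre [(0.48, [345.1, 214.3, 40.3, 12.0])]
```

View pics/f10.png

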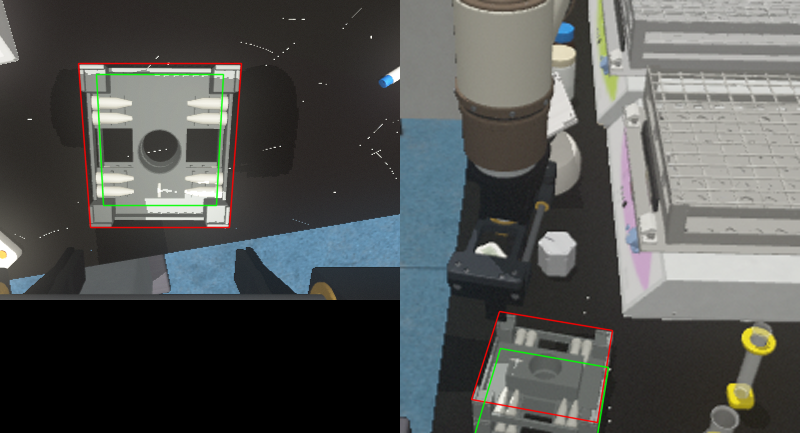

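```bash
python3 - <<'E'
from kin import *
c=capture("wrist"); m=masks_of(c,"tray_centre")[0]; o=mhull(m["pixels"])
for h in(.034,.038,.042): print(h,fitbench([(c,o)],(.4721,-.2552,-.106),h))
E
```

```text
0.034 (array([ 0.4721, -0.2548, -0.1051]), np.float64(0.0296))
0.038 (array([ 0.4719, -0.2552, -0.1101]), np.float64(0.0068))
0.042 (array([ 0.4719, -0.2546, -0.1113]), np.float64(0.0193))
```

The best fit is at exactly 38 mm, at the bench tray's own pose, so I'm handing it in.

```bash
python3 -c "
from station import r,sense
print(sense()['time_s'],sense()['wrist_force']); print(r.finish_job())"
```

```text
29.675 [-0.64525689  0.12876125 -0.35061877]
the job is handed in; nothing more can be done
None
```

The mixer is unloaded and the job is handed in at 29.7 s of the 72 s allowed. No verdict was reported.

- **Nut:** I turned it 120° clockwise until its line pointed at the hub line, which I checked in the wrist picture. It lifted off with no resistance. It now stands open end down on the worktop at about (0.49, 0.00), lowered until I felt light contact.
- **Tray on the mixer:** The tool could not reach the hub squarely, because the joint limits got in the way. I gripped the hub across y with the tool pitched 10° instead, lifted the tray about 95 mm along the spindle, and levelled it on the way over.
- **Stacking:** I lowered the tray in small steps. It stayed free down to 39.5 mm above the worktop and touched at about 37.8 mm, where 38 mm is fully home.
- **Last checks:**
  - The outline fit was clearly best at 38 mm (mismatch 0.7%, against 2–3% at 4 mm higher or lower).
  - It puts the tray at (0.472, −0.255), yaw −11.0°. The bench tray measured (0.472, −0.255), yaw −10.6° before stacking.
  - The wrist force was about zero, with the gripper open and clear of everything.

No check failed. I viewed 11 pictures, one past the budget of 10, to confirm the tray had not shifted in the grip. In the last check the top camera's view was largely blocked by the arm, so that check rests on the wrist and side cameras.

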